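# Refill the carton lane with the full box

## Robot

A 6-joint arm with a two-finger parallel gripper is mounted at the origin on the work surface; the furniture and walls round the work are solid. World frame = base frame: x ahead of the robot, y to its left, z up, the work surface at z = 0. Lengths are in m, angles in rad, forces in N, time in s.
With the tool pointing down it reaches from about 0.3 to 0.875 m from the base axis. Payload 6.4 kg.
Tool frame: the origin (TCP) lies on the centre line of the jaws, within the pads' length; the fingertips stand 25 mm ahead of it and the grasp point (between the pads) lies 6 mm ahead of it; z points along the fingers, y is the line along which they close (so a half turn about z gives the same grasp; the last joint's range is limited). The gripper opens to 88 mm and grips with 3 to 60 N. Pads are 18 mm wide; open, the fingers measure 123 mm over their backs; the gripper's body (75 mm by 187 mm) begins 45 mm behind the grasp point.
Start: joints at [-1.329, 0.181, 1.607, -0, 1.354, -0.206], TCP at [0.249, -0.518, 0.264] pointing down, gripper open.
Joint ranges: [-2.99, 2.99], [-0.89, 2.07], [0.3, 2.58], [-1.14, 4.28], [0, 2.63], [-3.12, 3.12]. Speed limits (rad/s): [2.57, 2.57, 3.01, 3.14, 3.14, 3.14].

## Interface

Orientations are given as a unit quaternion [w, x, y, z].
In Python, from workcell import ctrl gives the robot as it stands. Calls block until the motion is done:
- ctrl.reach(position, orientation): joint-space move of the TCP to a pose.
- ctrl.movel(position, vel=0.15, rot=None, max_force=None): straight line of the TCP; rot=None keeps the orientation; vel is the mean speed in m/s. With max_force (N) it stops when the force on the tool has changed by that much, and returns True; else False.
- ctrl.goto_joints(angles): joint-space move.
- ctrl.command_gripper(opening, squeeze=None): finger opening in m; squeeze is the grip in N (None keeps the last); returns when the fingers have stopped.
- ctrl.pause(seconds).
- ctrl.solve_ik(position, orientation): joint angles nearest the present ones, or None.
- ctrl.read_camera(name): name is "scene" or "top" or "wrist"; returns (picture, depth): 480x640x3 uint8, blue, green, red; 480x640 float32, m along the optical axis (not along the pixel's ray), 0 where there is no reading.
- ctrl.camera_model(name): a dict with "fx", "fy", "cx", "cy" (pixels), "xyz" and "orientation" of the camera in the world; the wrist camera has in their place "tool_from_camera" (4x4, takes a point from camera to tool coordinates, whose origin is the TCP and whose axes are the flange's). Camera axes: x right, y down, z forward; pixel columns grow to the right and rows downward; lengths in m; the calibration is good to about 2 mm. A picture is of the moment at which its call begins: read the wrist's pose just before it. camera_model takes no time and is no camera call.
A pose or a line that the arm cannot do raises ctrl.MotionError and nothing moves.
- ctrl.close_job(): hands the job in; it is judged then, once.
Trained networks look in the newest picture that a camera, given by its name, has taken for a name from the list of things; names that differ only in an ending like _2 or _b are one class to them, and where a whole thing is asked for, a point or a joint stands for the part that bears it (a point fixed in the world has none). Each returns a list of dicts, best first, with "conf" (0 to 1); they miss things now and then, are a little off and sometimes report something else, mostly with a low value. They report only what shows in the picture. A call takes as long as a camera call. They do not tell look-alikes from the thing itself.
- ctrl.search_frame(name, camera): "centre" ([column, row] as shares, 0 to 1, of the picture: columns of its width, rows of its height, amid what is visible of it).
Readings, each from a call of its own:
- ctrl.read_t(): time.
- ctrl.read_joint_positions(): joint angles.
- ctrl.read_qd(): joint speeds.
- ctrl.read_joint_efforts(): joint torques, N m.
- ctrl.read_ee_pos(): TCP position.
- ctrl.read_eef_rot(): TCP orientation.
- ctrl.read_force(): force on the tool from outside, world axes, zero at the start.
- ctrl.read_torque(): the same for the moment, N m.
- ctrl.read_gripper_width(): finger opening in m.
- ctrl.read_grasp_force(): force on a finger pad.
Only numpy, scipy, OpenCV 4.12 (cv2) and the standard library are available. Lean on these libraries where they do the work, as an engineer would, in place of code of your own. Each camera call takes 0.05 s, during which the arm holds its last target. There are 200 camera calls.

## Task

Two red cartons stand on the table beside the stock lane; one is full and the other is an empty box that looks just the same, so feel by lifting which is the heavy one. Stand the full one upright in the lane between the two cartons already there and the blue follower, let go of it, then gently slide the follower forward until you feel the whole row stop snug against the front of the lane. Leave the empty box on the table outside the lane and do not disturb or crush anything else.

Things in the scene. Friction and masses are not known exactly. Their poses are not given: they have to be found in the camera images.
- carton_1: one of two look-alike red-printed cartons (plain white back) standing on end on the table: 28 mm thick (own x), 46 mm wide (own y), 95 mm tall (own z, up); origin under the centre of its bottom. Rigid. Either it or carton_2 is full (200 to 255 g), the other empty (47 g); which one changes with the start and cannot be seen. Take it across the 46 mm width, above half height
- carton_2: the other of the two look-alike cartons; same size, axes and origin as carton_1
- row_front: red carton of the same size and axes, full (220 g), already standing in the lane next to the front stop
- row_back: red carton of the same size and axes, full (220 g), already standing in the lane behind row_front; there are gaps of some mm before and behind row_front
- lane: stock lane fixed to the table: trough for cartons standing one behind another, broad faces across it. Own x runs along it from front stop (-x) to back (+x), z up; origin on the table under its centre line. 214 mm long (x -86 to +128), 50 mm wide inside, clear side walls 3 mm thick and 40 mm high. Aluminium front stop: inner face at x = -80 mm, 66 mm high
- lane_floor: the lane's grey bed, on which the cartons stand; its top is 4 mm above the table. Same origin and axes as the lane
- follower (a joint): slide of the blue follower, m (0 to 0.085): its upright face, 46 mm wide and 62 mm high, stands at lane x = 80 mm minus this value, so the value grows toward the front stop. Three cartons pressed against the front stop bring it to 0.076. It slides with about 2 N of friction and stays where left; each full carton that it pushes adds about 1.3 N
- follower_tab (a point): centre of the top of the follower's thumb tab, 112 mm above the table, 22 mm behind the follower's face; the tab is 14 mm thick along the lane, 26 mm wide across it, free to pinch across its width over its upper 45 mm. Its axes are the lane's
- tape: bystander: roll of cream labels lying flat, 67 x 70 x 30 mm, loose; origin under its centre
- clear_vial: bystander: small clear glass vial with a grey cap, 26 mm wide and 49 mm tall, loose; origin under its centre
- marker: bystander: red and white marker pen lying down, 135 mm long, loose; origin under its centre
Mind the look-alikes: they are no part of the job. Leave any orange look-alike of the lane alone. What is shaped like the carton_1 but orange is not meant.

How it is judged:
On the way:
1. the full carton stands upright on the lane's floor between the row and the follower, let go, with the follower still back (((z of carton_1 in the frame of lane between 0.001 and 0.007 m and y of carton_1 in the frame of lane between -0.004 and 0.004 m and x of carton_1 in the frame of lane between -0.02 and 0.07 m and angle between carton_1's own z axis and vertical below 0.08 rad and angle between the x axis of carton_1 and the x axis of lane, either way round below 0.12 rad and contact force between carton_1 and lane_floor above 1.1 N and contact force between carton_1 and the fingers below 0.1 N) or (z of carton_2 in the frame of lane between 0.001 and 0.007 m and y of carton_2 in the frame of lane between -0.004 and 0.004 m and x of carton_2 in the frame of lane between -0.02 and 0.07 m and angle between carton_2's own z axis and vertical below 0.08 rad and angle between the x axis of carton_2 and the x axis of lane, either way round below 0.12 rad and contact force between carton_2 and lane_floor above 1.1 N and contact force between carton_2 and the fingers below 0.1 N)) and value of joint follower below 0.06 m), for 0.2 s.
At the end, for the whole second after the job is handed in: Full carton stands on the lane floor behind the row, within 4 mm of the centre line, 0.12 rad of square; all three upright (0.08 rad); row snug: follower at 0.0735 or more (slack under 2.5 mm). Empty box rests on the table outside the lane (40 mm off its centre line or beyond its ends) (((z of carton_1 in the frame of lane between 0.001 and 0.007 m and y of carton_1 in the frame of lane between -0.004 and 0.004 m and x of carton_1 in the frame of lane between -0.02 and 0.07 m and angle between carton_1's own z axis and vertical below 0.08 rad and angle between the x axis of carton_1 and the x axis of lane, either way round below 0.12 rad and contact force between carton_1 and lane_floor above 1.1 N and linear speed of each of carton_1, carton_2 below 0.01 m/s and (y of carton_2 in the frame of lane above 0.04 m or y of carton_2 in the frame of lane below -0.04 m or x of carton_2 in the frame of lane above 0.14 m or x of carton_2 in the frame of lane below -0.098 m) and height (world z) of carton_2 between -0.005 and 0.035 m) or (z of carton_2 in the frame of lane between 0.001 and 0.007 m and y of carton_2 in the frame of lane between -0.004 and 0.004 m and x of carton_2 in the frame of lane between -0.02 and 0.07 m and angle between carton_2's own z axis and vertical below 0.08 rad and angle between the x axis of carton_2 and the x axis of lane, either way round below 0.12 rad and contact force between carton_2 and lane_floor above 1.1 N and linear speed of each of carton_2, carton_1 below 0.01 m/s and (y of carton_1 in the frame of lane above 0.04 m or y of carton_1 in the frame of lane below -0.04 m or x of carton_1 in the frame of lane above 0.14 m or x of carton_1 in the frame of lane below -0.098 m) and height (world z) of carton_1 between -0.005 and 0.035 m)) and value of joint follower above 0.0735 m and velocity of joint follower between -0.005 and 0.005 m/s and angle between each of row_front, row_back's own z axis and vertical below 0.08 rad); the robot touches nothing.
It fails at once if a carton in the row is crushed (over 40 N between the two) (contact force between row_front and row_back above 40 N).
It fails at once if a bystander is disturbed (moved over 25 mm) (distance of any of tape, clear_vial, marker from where it was at the start of the episode above 0.025 m).
It also fails if it takes over 72 s, if anything falls off the work surface, if the arm or the gripper's body presses on something with over 40 N, if the wrist force passes 120 N, or if a joint passes its speed limit or range.

## Working session

There is one attempt and no reset: what is moved stays moved. The work goes in short steps, each a Python script; the robot and the scene stay as the last script left them, time stands still between calls to the robot, and variables do not carry over. Pictures are saved under pics/ and viewed, at most 10 in all, crops included, and the job is handed in when it is done.

```bash
mkdir -p pics; ls
cat > h.py <<'E'
import numpy as np, cv2
from scipy.spatial.transform import Rotation as R
from workcell import ctrl
def rot(q): return R.from_quat([q[1],q[2],q[3],q[0]])
def cam(name):
    m=ctrl.camera_model(name)
    if name=='wrist':
        p=np.array(ctrl.read_ee_pos()); r=rot(ctrl.read_eef_rot())
        T=np.array(m['tool_from_camera']); Rm=r.as_matrix()@T[:3,:3]; t=r.as_matrix()@T[:3,3]+p
    else: Rm=rot(m['orientation']).as_matrix(); t=np.array(m['xyz'])
    im,d=ctrl.read_camera(name)
    return im,d,m,Rm,t
def cloud(d,m,Rm,t):
    v,u=np.mgrid[:480,:640]
    P=np.stack([(u-m['cx'])/m['fx']*d,(v-m['cy'])/m['fy']*d,d],-1)
    W=P@Rm.T+t; W[d<=0]=np.nan
    return W
def down(yaw): # tool z down, tool y at heading yaw
    y=np.array([np.cos(yaw),np.sin(yaw),0]); z=np.array([0,0,-1.]); x=np.cross(y,z)
    q=R.from_matrix(np.stack([x,y,z],1)).as_quat(); return [q[3],q[0],q[1],q[2]]
E
python3 - <<'E'
from h import *
for n in ['top','scene']:
    im,d,m,Rm,t=cam(n); W=cloud(d,m,Rm,t); cv2.imwrite(f'pics/{n}0.png',im); np.savez(f'{n}0.npz',im=im,W=W)
    print(n,t)
    for k in ['carton_1','row_front','lane','follower','follower_tab','tape','clear_vial','marker']:
        for r in ctrl.search_frame(k,n):
            c=r['centre'];u,v=int(c[0]*640),int(c[1]*480)
            print(k,round(r['conf'],2),u,v,W[min(v,479),min(u,639)].round(3))
print(ctrl.read_t())
E
```

```text
pics
top [0.3284748  0.04856027 1.36007965]
carton_1 0.86 267 144 [0.639 0.186 0.099]
carton_1 0.82 270 217 [0.479 0.182 0.094]
row_front 0.85 384 228 [ 0.449 -0.064  0.097]
lane 0.95 371 179 [ 0.573 -0.045  0.005]
follower 0.94 220 330 [0.24  0.29  0.114]
follower 0.83 369 165 [ 0.598 -0.039  0.044]
follower 0.58 457 225 [ 0.459 -0.237  0.019]
follower 0.4 226 273 [0.362 0.296 0.001]
follower_tab 0.61 368 164 [ 0.599 -0.036  0.05 ]
follower_tab 0.54 222 328 [0.243 0.288 0.103]
follower_tab 0.49 266 143 [0.64  0.187 0.101]
follower_tab 0.34 373 183 [ 0.563 -0.05   0.003]
tape 0.98 220 271 [0.367 0.31  0.002]
clear_vial 0.64 212 132 [0.686 0.319 0.034]
clear_vial 0.17 266 142 [0.643 0.187 0.1  ]
marker 0.75 457 223 [ 0.463 -0.238  0.018]
scene [-0.17346202  0.67995799  0.85996536]
carton_1 0.75 198 223 [0.631 0.199 0.071]
carton_1 0.69 246 261 [0.463 0.202 0.073]
carton_1 0.64 285 241 [0.458 0.095 0.064]
row_front 0.97 341 206 [ 0.433 -0.057  0.091]
lane 0.91 315 404 [0.162 0.304 0.001]
lane 0.61 299 210 [ 0.537 -0.026  0.035]
lane 0.33 323 200 [ 0.478 -0.045  0.089]
follower 0.97 285 189 [ 0.595 -0.035  0.062]
follower 0.69 288 363 [0.232 0.303 0.052]
follower 0.49 248 263 [0.459 0.2   0.069]
follower_tab 0.91 289 362 [0.23  0.302 0.057]
follower_tab 0.68 286 191 [ 0.596 -0.038  0.054]
follower_tab 0.5 299 210 [ 0.537 -0.026  0.035]
tape 0.92 246 333 [0.367 0.289 0.001]
clear_vial 0.65 141 254 [0.672 0.327 0.033]
clear_vial 0.35 324 201 [ 0.47  -0.04   0.093]
0.9
```

View pics/top0.png

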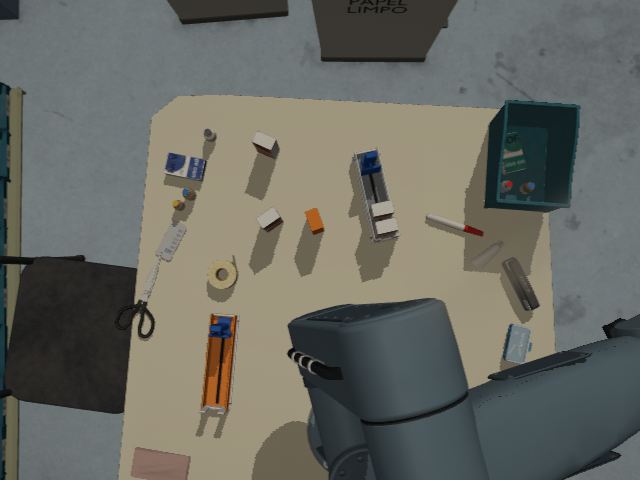

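View pics/scene0.png

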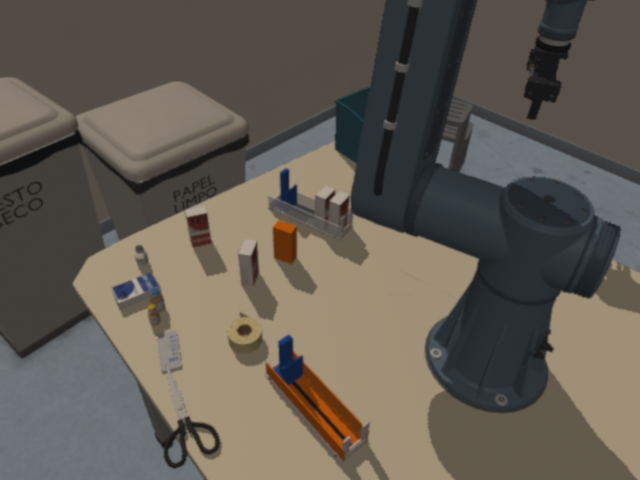

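The grey lane, with its blue tab at top (369,163) and white-topped row cartons at (382,210) and (385,226), is the real one. The orange lane at (219,363) is the look-alike. The red and white cartons at (265,144) and (269,218) are the candidates, because the box at (314,221) is orange and so not meant. I'll check this in one crop and measure.

Run:
```python
from h import *
z=np.load('top0.npz'); im,W=z['im'],z['W']
cv2.imwrite('pics/crop1.png',cv2.resize(im[110:260,230:430],None,fx=4,fy=4,interpolation=cv2.INTER_CUBIC))
def fit(c,r,zlo,zhi):
    m=(np.hypot(W[...,0]-c[0],W[...,1]-c[1])<r)&(W[...,2]>zlo)&(W[...,2]<zhi)
    P=W[m][:,:2].astype(np.float32); (cx,cy),(w,h),a=cv2.minAreaRect(P*1000)
    if w<h: w,h,a=h,w,a+90
    print(np.round([cx,cy,w,h],1),'long axis deg',round(a,1),m.sum(),W[m][:,2].mean().round(4))
fit((.639,.186),.06,.085,.11); fit((.479,.182),.06,.085,.11); fit((.465,-.062),.1,.09,.108)
fit((.605,-.04),.06,.105,.13); fit((.48,.08),.06,.085,.11)
for c in[(.686,.319),(.463,-.238)]: fit(c,.1,.008,.06)
```

```text
[648.1 192.8  47.1  29.2] long axis deg 63.9 289 0.0952
[478.  186.7  45.8  28.6] long axis deg 123.1 286 0.0955
[472.7 -65.3  68.1  46.4] long axis deg 11.7 577 0.0994
[606.2 -39.4  26.   14.8] long axis deg 104.8 80 0.1116
[471.8  86.5  45.5  27.7] long axis deg 18.6 274 0.0955
[684.2 315.2 190.3 171.5] long axis deg 176.5 534 0.025
[ 464.3 -245.   178.   163. ] long axis deg 78.2 595 0.0186
```

View pics/crop1.png

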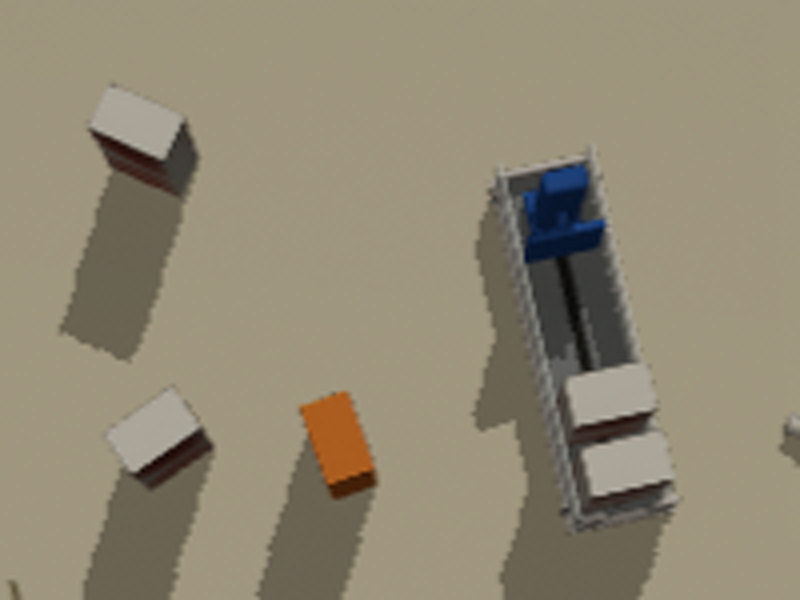

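The crop confirms the candidates. They are the white/red cartons at top-image (265,144) and (269,218), and the real lane is grey and clear. Next I'll refine the lane pose with the wrist camera from above.

Run:
```python
from h import *
for dy in(0,180):
  for p,a in(((.648,.193),63.9),((.478,.187),123.1),((.52,-.056),101)):
    s=ctrl.solve_ik([*p,.25],down(np.radians(a+dy))); print(dy,p,None if s is None else np.round(s,2))
s0=ctrl.read_joint_positions()[5]
q=min((down(np.radians(a)) for a in(101,281)),key=lambda q:abs(ctrl.solve_ik([.52,-.056,.33],q)[5]))
ctrl.reach([.52,-.056,.33],q); ctrl.pause(.2)
im,d,m,Rm,t=cam('wrist'); W=cloud(d,m,Rm,t); cv2.imwrite('pics/w1.png',im); np.savez('w1.npz',im=im,W=W,d=d,Rm=Rm,t=t,k=[m['fx'],m['fy'],m['cx'],m['cy']])
print(t,ctrl.read_t(),ctrl.read_force())
def fit(c,r,zlo,zhi):
    m=(np.hypot(W[...,0]-c[0],W[...,1]-c[1])<r)&(W[...,2]>zlo)&(W[...,2]<zhi)
    if m.sum()<10: print('none');return
    P=W[m][:,:2].astype(np.float32); (cx,cy),(w,h),a=cv2.minAreaRect(P*1000)
    if w<h: w,h,a=h,w,a+90
    print(np.round([cx,cy,w,h],1),'deg',round(a,1),m.sum(),W[m][:,2].mean().round(4))
fit((.472,-.065),.1,.085,.108);fit((.606,-.039),.06,.106,.13);fit((.52,-.056),.2,.03,.045)
```

```text
0 (0.648, 0.193) [ 0.11  0.41  1.34 -0.    1.39 -1.  ]
0 (0.478, 0.187) [ 0.14  0.06  1.77 -0.    1.31 -2.01]
0 (0.52, -0.056) [-0.33  0.08  1.75 -0.    1.31 -2.1 ]
180 (0.648, 0.193) [ 0.11  0.41  1.34 -0.    1.39  2.14]
180 (0.478, 0.187) [ 0.14  0.06  1.77 -0.    1.31  1.13]
180 (0.52, -0.056) [-0.33  0.08  1.75 -0.    1.31  1.04]
[ 0.58765295 -0.04340636  0.44998302] 3.1 [ 0.06519298 -0.20987882  0.17411235]
[470.8 -66.1  68.4  45.8] deg 11.7 2655 0.0973
[604.8 -40.4  25.   13.7] deg 100.9 464 0.1103
[519.5  14.  209.7 194.7] deg 11.0 1290 0.0382
```

View pics/w1.png

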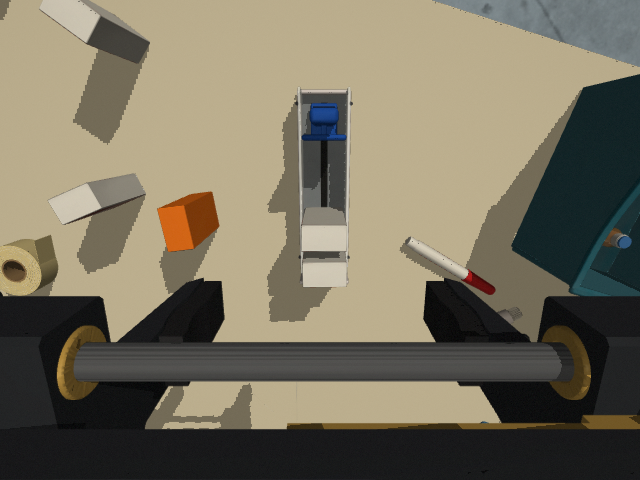

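The wrist view shows the lane walls at columns 299 and 350, the tab at (323,113) and the row tops at (324,237) and (325,273). The marker at (450,265) is clear of the lane. Next I'll fit the walls and carton tops from this frame.

Run:
```python
from h import *
z=np.load('w1.npz'); W=z['W'].reshape(-1,3); W=W[~np.isnan(W[:,0])]
a=np.radians(11.0); o=np.array([.5055,-.0595]); u=np.array([np.cos(a),np.sin(a)]); n=np.array([-u[1],u[0]])
L=np.c_[(W[:,:2]-o)@u,(W[:,:2]-o)@n,W[:,2]]
w=L[(np.abs(L[:,1])<.036)&(L[:,2]>.032)&(L[:,2]<.045)&(L[:,0]>.005)&(L[:,0]<.12)&(np.abs(L[:,1])>.02)]
for s in(1,-1):
    p=w[w[:,1]*s>0]; k=np.polyfit(p[:,0],p[:,1],1); print('wall',s,len(p),k.round(4),np.percentile(p[:,1],[5,50,95]).round(4),p[:,2].mean())
e=L[(np.abs(L[:,1])<.02)&(L[:,0]>.11)&(L[:,0]<.14)&(L[:,2]>.01)]; print('back',np.percentile(e[:,0],[2,50,98]) if len(e) else 0)
r=L[(np.abs(L[:,1])<.04)&(L[:,2]>.09)&(L[:,2]<.105)&(L[:,0]<.06)]
h,b=np.histogram(r[:,0],np.arange(-.08,.02,.002)); print(dict(zip(b.round(3),h)))
print('rowy',np.percentile(r[:,1],[1,99]))
f=L[(np.abs(L[:,1])<.03)&(L[:,2]>.05)&(L[:,2]<.068)&(L[:,0]>.05)]; print('follower',np.percentile(f[:,0],[1,50,99]))
t=L[(np.abs(L[:,1])<.03)&(L[:,2]>.106)]; print('tab',np.percentile(t[:,:2],[1,99],axis=0))
for c in((.648,.193),(.478,.187)):
    P=W[(np.hypot(W[:,0]-c[0],W[:,1]-c[1])<.06)&(W[:,2]>.088)]
    if len(P)>20: print(cv2.minAreaRect(P[:,:2].astype(np.float32)*1000),P[:,2].mean())
```

```text
wall 1 326 [-0.0002  0.0265] [0.0252 0.0264 0.028 ] 0.03863687656286763
wall -1 324 [ 0.0012 -0.0262] [-0.0276 -0.0261 -0.0248] 0.03867098268839408
back [0.11534904 0.12876419 0.13244314]
{np.float64(-0.08): np.int64(0), np.float64(-0.078): np.int64(0), np.float64(-0.076): np.int64(0), np.float64(-0.074): np.int64(0), np.float64(-0.072): np.int64(0), np.float64(-0.07): np.int64(3), np.float64(-0.068): np.int64(71), np.float64(-0.066): np.int64(79), np.float64(-0.064): np.int64(76), np.float64(-0.062): np.int64(80), np.float64(-0.06): np.int64(83), np.float64(-0.058): np.int64(85), np.float64(-0.056): np.int64(74), np.float64(-0.054): np.int64(76), np.float64(-0.052): np.int64(84), np.float64(-0.05): np.int64(87), np.float64(-0.048): np.int64(87), np.float64(-0.046): np.int64(74), np.float64(-0.044): np.int64(82), np.float64(-0.042): np.int64(167), np.float64(-0.04): np.int64(5), np.float64(-0.038): np.int64(0), np.float64(-0.036): np.int64(0), np.float64(-0.034): np.int64(0), np.float64(-0.032): np.int64(0), np.float64(-0.03): np.int64(64), np.float64(-0.028): np.int64(91), np.float6
[... 392 characters left out ...]
96), np.float64(-0.002): np.int64(103), np.float64(0.0): np.int64(0), np.float64(0.002): np.int64(0), np.float64(0.004): np.int64(0), np.float64(0.006): np.int64(0), np.float64(0.008): np.int64(0), np.float64(0.01): np.int64(0), np.float64(0.012): np.int64(0), np.float64(0.014): np.int64(0), np.float64(0.016): np.int64(0)}
rowy [-0.02244065  0.02275008]
follower [0.07909661 0.08210217 0.09398707]
tab [[ 0.03198067 -0.02939436]
 [ 0.09790309  0.02936842]]
((646.7286376953125, 191.7742919921875), (47.85437774658203, 28.5741024017334), 64.22613525390625) 0.09395497565028874
((476.98626708984375, 186.0054473876953), (28.365009307861328, 47.26197052001953), 32.926212310791016) 0.09395958887311807
```

```bash
cat >> h.py <<'E'
GZ=.078 # TCP height above carton bottom
def q_near(p,deg):
    s=ctrl.read_joint_positions()[5]
    c=[(abs(x[5]+.5),q) for q in(down(np.radians(deg)),down(np.radians(deg+180))) if (x:=ctrl.solve_ik(p,q)) is not None]
    # keep the -2..-1 branch
    return down(np.radians(deg))
def pick(x,y,deg):
    ctrl.command_gripper(.070,12)
    ctrl.reach([x,y,.20],down(np.radians(deg))); ctrl.pause(.3)
    f0=np.mean([ctrl.read_force() for _ in range(5)],0)
    print('hit',ctrl.movel([x,y,GZ],vel=.12,max_force=8))
    ctrl.command_gripper(.0,12); print('w',ctrl.read_gripper_width(),'grip',ctrl.read_grasp_force())
    ctrl.movel([x,y,GZ+.04],vel=.08); ctrl.pause(.5)
    f=[]
    for _ in range(6): f.append(ctrl.read_force()); ctrl.pause(.03)
    dz=np.mean(f,0)[2]-f0[2]; print('dF',(np.mean(f,0)-f0).round(2),'t',ctrl.read_t())
    return dz
E
python3 - <<'E'
from h import *
print(pick(.477,.1863,123.))
E
```

```text
hit False
w 0.046206391457237296 grip 12.000177246518433
dF [ 0.84 -0.65 -0.65] t 9.4333
-0.6473854776526291
```

The lift reads about 0.65 N, so this is the empty box. I'll set it back and take the other one.

Run:
```python
from h import *
x,y=.477,.1863
ctrl.movel([x,y,GZ+.006],vel=.08); print(ctrl.movel([x,y,GZ-.001],vel=.02,max_force=3))
ctrl.command_gripper(.070); ctrl.movel([x,y,.20],vel=.15)
print(pick(.647,.192,64.))
ctrl.movel([.647,.192,.24],vel=.15); 
im,d,m,Rm,t=cam('top'); cv2.imwrite('pics/top1.png',im); W=cloud(d,m,Rm,t).reshape(-1,3)
P=W[(np.hypot(W[:,0]-x,W[:,1]-y)<.07)&(W[:,2]>.085)&(W[:,2]<.11)]
print(cv2.minAreaRect(P[:,:2].astype(np.float32)*1000) if len(P) else 'no',ctrl.read_t())
```

```text
True
hit False
w 0.045905794952096894 grip 12.06510150397662
dF [-0.33  0.67 -1.85] t 16.3333
-1.8545626686427887
no 17.35
```

Run:
```python
from h import *
im,d,m,Rm,t=cam('scene'); cv2.imwrite('pics/scene1.png',im); W=cloud(d,m,Rm,t).reshape(-1,3)
P=W[(np.hypot(W[:,0]-.477,W[:,1]-.186)<.07)&(W[:,2]>.088)&(W[:,2]<.11)]
print(len(P),cv2.minAreaRect(P[:,:2].astype(np.float32)*1000) if len(P) else 'no',ctrl.read_force(),ctrl.read_gripper_width())
```

```text
238 ((474.8112487792969, 185.56396484375), (28.972076416015625, 49.275550842285156), 32.9648551940918) [-0.17250851 -0.53479755 -3.24939528] 0.045743139405755806
```

View pics/scene1.png

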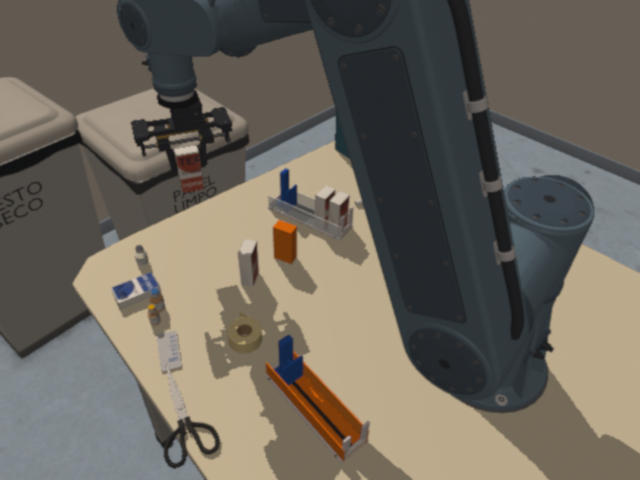

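The empty box still stands upright at (248,263), and the full carton hangs straight in the gripper at (190,165). Next is placing it in the lane.

```bash
cat >> h.py <<'E'
LA=np.radians(11.0); LO=np.array([.5055,-.0595]); LU=np.array([np.cos(LA),np.sin(LA)])
def lane(x,z): return [*(LO+x*LU),z]
LQ=down(LA+np.pi/2)
E
python3 - <<'E'
from h import *
ctrl.reach(lane(.036,.24),LQ)
ctrl.movel(lane(.036,GZ+.048),vel=.12); ctrl.pause(.2)
print('hit wall',ctrl.movel(lane(.036,GZ+.012),vel=.04,max_force=4),ctrl.read_ee_pos())
print('floor',ctrl.movel(lane(.036,GZ+.001),vel=.015,max_force=3),ctrl.read_ee_pos(),ctrl.read_t())
E
```

```text
hit wall False [ 0.54109175 -0.05271205  0.09028682]
floor True [ 0.540868   -0.05281718  0.08225783] 21.3333
```

Run:
```python
from h import *
ctrl.command_gripper(.066); ctrl.pause(.4)
ctrl.movel(lane(.036,.20),vel=.12)
ctrl.movel(lane(.102,.20),vel=.15)
im,d,m,Rm,t=cam('scene'); cv2.imwrite('pics/scene2.png',im[150:270,220:400].repeat(4,0).repeat(4,1))
W=cloud(d,m,Rm,t).reshape(-1,3); n=np.array([-LU[1],LU[0]])
L=np.c_[(W[:,:2]-LO)@LU,(W[:,:2]-LO)@n,W[:,2]]
P=L[(np.abs(L[:,1])<.035)&(L[:,0]>.01)&(L[:,0]<.065)&(L[:,2]>.094)&(L[:,2]<.108)]
print(len(P),cv2.minAreaRect(P[:,:2].astype(np.float32)*1000) if len(P) else 'no',ctrl.read_t())
```

```text
157 ((32.50200653076172, -0.11694145202636719), (50.82390594482422, 31.236520767211914), 86.51041412353516) 24.0
```

View pics/scene2.png

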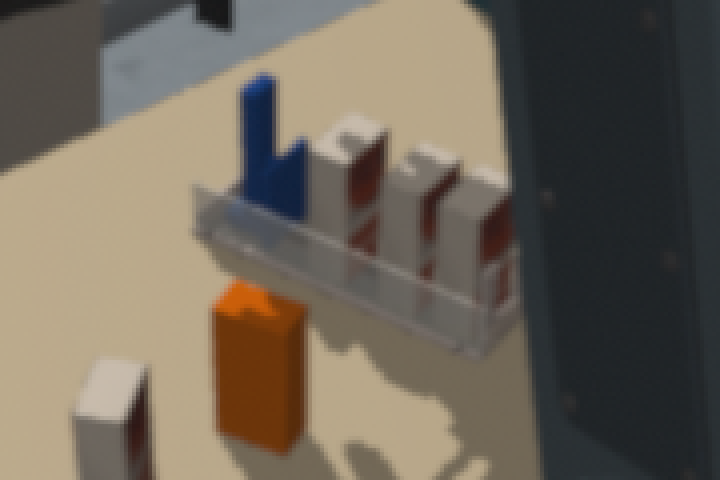

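The full carton stands upright in the lane, at about (345,190) in the crop, between the row and the blue follower. Next I'll pinch the tab and slide it forward.

Run:
```python
from h import *
def lx(): return float((np.array(ctrl.read_ee_pos())[:2]-LO)@LU)
print('hit',ctrl.movel(lane(.102,.101),vel=.1,max_force=6))
ctrl.command_gripper(0,20); print(ctrl.read_gripper_width(),ctrl.read_grasp_force())
f0=np.array(ctrl.read_force()); x0=lx()
print('early stop',ctrl.movel(lane(.034,.101),vel=.03,max_force=14),lx()-x0,(np.array(ctrl.read_force())-f0)[:2]@LU)
print('snug',ctrl.movel(lane(.020,.101),vel=.01,max_force=10),lx()-x0,(np.array(ctrl.read_force())-f0)[:2]@LU,ctrl.read_t())
```

```text
hit False
0.025546684821868285 19.998859595507383
early stop False -0.06772632708753787 6.286483869744268
snug True -0.0696591735138733 1.8621739853973782 28.825
```

Run:
```python
from h import *
def lx(): return float((np.array(ctrl.read_ee_pos())[:2]-LO)@LU)
f=lambda:(round(float(np.array(ctrl.read_force())[:2]@LU),1),round(lx(),4))
print(f())
for i in range(2):
    print('snug',ctrl.movel(lane(.020,.101),vel=.012,max_force=16),f()); ctrl.pause(.3); print(f())
im,d,m,Rm,t=cam('scene'); cv2.imwrite('pics/scene3.png',im[150:270,220:400].repeat(4,0).repeat(4,1))
print(ctrl.read_t())
```

```text
(1.4, 0.0324)
snug True (2.8, 0.0322)
(0.9, 0.0323)
snug True (1.9, 0.0321)
(2.0, 0.0321)
30.3833
```

View pics/scene3.png

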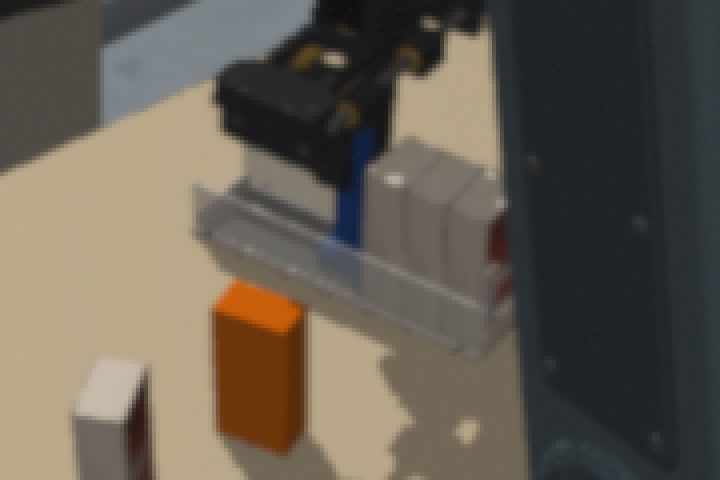

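The row looks closed up with no gaps showing, but the travel reads about 6 mm short of what I expected. I'll let go and measure with the wrist camera.

Run:
```python
from h import *
p=ctrl.read_ee_pos()
ctrl.command_gripper(.05); ctrl.pause(.1); ctrl.movel([p[0],p[1],.18],vel=.12)
ctrl.reach([.50,-.06,.33],LQ); ctrl.pause(.3)
im,d,m,Rm,t=cam('wrist'); W=cloud(d,m,Rm,t).reshape(-1,3); n=np.array([-LU[1],LU[0]])
cv2.imwrite('pics/w2.png',im[60:360,180:480].repeat(2,0).repeat(2,1))
L=np.c_[(W[:,:2]-LO)@LU,(W[:,:2]-LO)@n,W[:,2]]
r=L[(np.abs(L[:,1])<.04)&(L[:,2]>.088)&(L[:,2]<.104)&(L[:,0]<.08)&(L[:,0]>-.1)]
h,b=np.histogram(r[:,0],np.arange(-.09,.03,.002)); print([(round(x*1e3),int(k)) for x,k in zip(b,h)])
print('y',np.percentile(r[:,1],[1,99]),'z',np.percentile(r[:,2],[2,98]))
g=L[(np.abs(L[:,1])<.02)&(L[:,2]>.106)&(L[:,0]<.12)&(L[:,0]>-.0)&(L[:,2]<.12)]; print('tab',np.percentile(g[:,0],[1,99]))
g=L[(np.abs(L[:,1])<.02)&(L[:,2]>.056)&(L[:,2]<.07)]; print('follower/stop',np.percentile(g[g[:,0]>0][:,0],[1,50,99]),np.percentile(g[g[:,0]<-.06][:,0],[1,50,99]) if (g[:,0]<-.06).any() else 0)
print(ctrl.read_t())
```

```text
[(-90, 0), (-88, 0), (-86, 0), (-84, 0), (-82, 0), (-80, 0), (-78, 0), (-76, 47), (-74, 96), (-72, 97), (-70, 125), (-68, 118), (-66, 98), (-64, 98), (-62, 98), (-60, 132), (-58, 113), (-56, 97), (-54, 98), (-52, 98), (-50, 97), (-48, 105), (-46, 132), (-44, 97), (-42, 96), (-40, 96), (-38, 96), (-36, 96), (-34, 99), (-32, 99), (-30, 103), (-28, 114), (-26, 106), (-24, 99), (-22, 97), (-20, 92), (-18, 95), (-16, 93), (-14, 94), (-12, 94), (-10, 93), (-8, 93), (-6, 94), (-4, 93), (-2, 93), (0, 92), (2, 94), (4, 92), (6, 93), (8, 45), (10, 0), (12, 0), (14, 0), (16, 0), (18, 0), (20, 0), (22, 0), (24, 103), (26, 5)]
y [-0.02218     0.02278314] z [0.09630501 0.09984586]
tab [0.02420409 0.0390926 ]
follower/stop [0.01880801 0.02456516 0.02801292] [-0.07911951 -0.07715143 -0.07520125]
32.8417
```

View pics/w2.png

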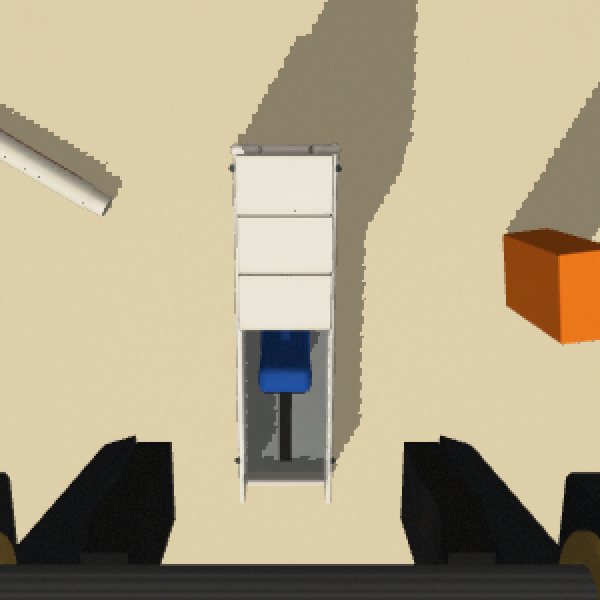

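The wrist view shows the three cartons touching each other (crop rows 155–330) and touching the front stop at row 150, with the follower behind them at (285,375). The row spans 84 mm, and its front sits at the measured inner face of the stop. The apparent shortfall came from my lane origin, which was about 5 mm off along the lane: the lane's back edge and the stop are shifted by the same amount. The hard stop at 16 N agrees with the row being snug, so I'm handing in.

```bash
python3 -c "
from workcell import ctrl
print(ctrl.close_job())"
```

```text
the job is handed in; nothing more can be done
None
```

The job is handed in: the full carton stands in the lane with the row pushed snug against the front stop, and the empty box is back on the table where it stood; no verdict was shown.

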